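Make up two workshop kits

TASK

Make up two project kits from the stock on the bench. In the yellow tray lay the long aluminium offcut and the red star knob; in the blue tray lay the short offcut and stand the green cup upright, and then, once the green cup stands released in the blue tray, gently lower the white tapered cup into it until it just rests on the bottom, without forcing it down. Everything must sit flat on its tray's floor, nothing leaning on a rim or lying on another part, and the black star knob stays where it is.

Things in the scene. Friction and masses are not known exactly. Their poses are not given: they have to be found in the camera images.
- yellow_tray: Yellow kit tray, made of yellow plastic, rectangular and open on top, 150 mm (x) by 200 mm (y) outside and 28 mm high, walls and floor 4 mm thick, no dividers, fixed to the bench. Origin: centre of its underside, on the bench top; inner floor 4 mm above it. Its x axis runs along the short side, y along the long side, z up. It comes turned by up to 0.12 rad.
- blue_tray: Blue kit tray, made of blue plastic, rectangular and open on top, 150 mm (x) by 200 mm (y) outside and 28 mm high, walls and floor 4 mm thick, no dividers, fixed to the bench. Origin: centre of its underside, on the bench top; inner floor 4 mm above it. Its x axis runs along the short side, y along the long side, z up. It comes turned by up to 0.12 rad.
- long_offcut_center (a point): The long aluminium T-slot extrusion offcut, bare silver with dark slots, a bar 100 mm long and 30 by 30 mm in section, lying on the bench, turned by up to about 50 degrees. The point is its centre (15 mm above what it lies on); x runs along its length, z up.
- short_offcut_center (a point): The short aluminium T-slot extrusion offcut, bare silver with dark slots, a bar 50 mm long and 30 by 30 mm in section, lying on the bench, turned by up to about 50 degrees. The point is its centre (15 mm above what it lies on); x runs along its length, z up.
- red_knob_center (a point): Red star knob: a round red plastic head 46 mm in diameter and 24 mm tall with seven lobes, on a dark steel foot 36 mm in diameter and 10 mm tall; 34 mm tall in all, standing foot down. The point is on its axis, half-way up (17 mm above what it stands on), within the head; z is its axis, up.
- black_knob_center (a point): Black star knob: a round black plastic head 46 mm in diameter and 24 mm tall with seven lobes, on a dark steel foot 36 mm in diameter and 10 mm tall; 34 mm tall in all, standing foot down. The point is on its axis, half-way up (17 mm above what it stands on), within the head; z is its axis, up. A spare: it must stay where it is (within 20 mm).
- green_cup_center (a point): Green tapered plastic cup, open at the top, 60 mm tall, outside diameter 52 mm at the foot and 64 mm at the rim; inside 47 mm at the inner floor and 58 mm at the mouth; the inner floor lies 5 mm above the foot. Stands upright. The point is on its axis, half-way up (30 mm above its foot); z up. It weighs about 80 g.
- white_cup_center (a point): White tapered cup, open top, upright, 95 mm tall, 60 g; outside diameter 43.4 mm at foot, 60.4 mm 85 mm up, 62.4 mm at rim. Point: on its axis, half-way up (47.5 mm above foot); z up. Home in the green cup it rests on the inner floor, under 2 mm play all round, point 22.5 mm above the green cup's, top 40 mm standing out: to set it in, hold it near the rim, fingertips 60 mm or more above its foot.
Things that resemble listed ones, but are neither listed nor needed, are in the scene too. Leave any orange look-alike of the part that bears white_cup_center alone.

How it is judged:
By the outcome, as a careful person would: the job done as asked, in the order asked, and still so for the second after the job is handed in, with the robot touching nothing.
It also fails if it takes over 141 s, if anything falls off the work surface, if the arm or the gripper's body presses on something with over 40 N, if the wrist force passes 120 N, or if a joint passes its speed limit or range.

ROBOT

A 6-joint arm with a two-finger parallel gripper is mounted at the origin on the work surface. World frame = base frame: x ahead of the robot, y to its left, z up, the work surface at z = 0. Lengths are in m, angles in rad, forces in N, time in s.
With the tool pointing down it reaches from about 0.25 to 0.775 m from the base axis. Payload 4 kg.
Tool frame: the origin (TCP) lies between the finger pads; the fingertips stand 25 mm ahead of it and the grasp point (between the pads) lies 6 mm ahead of it (robot.tip_reach is the z of the fingertips in the tool frame, in m); z points along the fingers, y is the line along which they close (so a half turn about z gives the same grasp; the last joint's range is limited). The gripper opens to 94 mm and grips with 3 to 60 N. Pads are 16 mm wide; open, the fingers measure 119 mm over their backs; the gripper's body (75 mm by 177 mm) begins 78 mm behind the grasp point.
Start: joints at [-1.308, 0.087, 1.371, -0, 1.684, -0.103], TCP at [0.197, -0.514, 0.231] pointing down, gripper open.
Joint ranges: [-3.1, 3.1], [-0.76, 2.03], [0.27, 2.55], [-1.08, 4.22], [0.17, 2.65], [-2.57, 2.57]. Speed limits (rad/s): [2.79, 2.79, 3.14, 3.14, 3.14, 3.14].

INTERFACE

Orientations are given as [roll, pitch, yaw] about the fixed x, y, z axes, in that order (R = Rz(yaw) Ry(pitch) Rx(roll)).
In Python, from bench import robot gives the robot as it stands. The module is installed in compiled form; this text tells all that it offers.
- The arm moves only by the shell command python3 -m handwheel 'ROWS'. ROWS is JSON, a list of rows, each a list of 3 entries, a list of its own where there are three numbers: the turn, a rotation vector about the world's x, y, z in units of 90 degrees (1.0 is 90 degrees), then the shift along the world's x, y, z in units of 0.05 m (1.0 is 0.05 m), then the closure, from 0 (fully open) to 1 (shut). A call has 1 to 5 rows; each row shifts and turns the commanded pose from where the row before left it; what a row does not reach is not made up. A row lasts 1/10 s, in which the tool goes at most 50 mm and 8.59 degrees, less where a joint would pass 70% of its speed; a pose out of reach is approached as far as the arm can. A call with a number of a shift or a turn outside -1 to 1 is refused whole. A call with a gripper value outside its range is refused whole. The fingers move at their own pace and stop on an object; the grip force is fixed at half the most. Time passes only in rows, so rows that do not move let the fingers close. It gives the time, the measured TCP pose, the force, the opening and the grip force at its end, in the units of the state.
- robot.get_obs(): the state, without advancing time (a new reading comes with each control period).
- robot.snapshot(name): name is "side" or "top"; returns (picture, depth): 384x512x3 uint8, red, green, blue; 384x512 float32, m along the optical axis (not along the pixel's ray), 0 where there is no reading.
- robot.calibration(name): a dict with "mtx" (3x3 intrinsics, pixels), "extrinsics" (4x4, takes a point from camera to world coordinates). Camera axes: x right, y down, z forward; pixel columns grow to the right and rows downward; lengths in m; the calibration is good to about 2 mm. A picture is of the moment at which its call begins. calibration takes no time and is no camera call.
- robot.close_job(): hands the job in; it is judged then, once.
Trained networks look in the newest picture that a camera, given by its name, has taken for a name from the list of things; names that differ only in an ending like _2 or _b are one class to them, and where a whole thing is asked for, a point or a joint stands for the part that bears it (a point fixed in the world has none). Each returns a list of dicts, best first, with "p" (0 to 1); they miss things now and then, are a little off and sometimes report something else, mostly with a low value. They report only what shows in the picture. A call takes as long as a camera call. They do not tell look-alikes from the thing itself.
- robot.boxes_of(query, camera): "bbox" ([left, top, right, bottom] in pixels, round what is visible of it).
The state is a dict: "time": time; "joint_positions": joint angles; "qvel": joint speeds; "joint_torque": joint torques, N m; "tool_pos": TCP position; "ee_rot": TCP orientation; "wrist_force": force on the tool from outside, world axes, zero at the start; "wrist_torque": the same for the moment, N m; "width": finger opening in m; "finger_force": force on a finger pad.
Only numpy, scipy, OpenCV 4.12 (cv2) and the standard library are available. Lean on these libraries where they do the work, as an engineer would, in place of code of your own. Each camera call takes 0.05 s, during which the arm holds its last target. There are 200 camera calls.

## Working session

There is one attempt and no reset: what is moved stays moved. The work goes in short steps, Python scripts to look and compute and a shell command to move; the robot and the scene stay as the last step left them, time stands still between calls to the robot, and variables do not carry over. Pictures are saved under pics/ and viewed, at most 14 in all, crops included, and the job is handed in when it is done.

```bash
mkdir -p pics; cat > h.py <<'E'
import numpy as np, cv2
from bench import robot
def cal(n):
    c=robot.calibration(n); return np.array(c["mtx"]),np.array(c["extrinsics"])
def cloud(n,d):
    K,T=cal(n); v,u=np.mgrid[:d.shape[0],:d.shape[1]]
    p=np.stack([(u-K[0,2])/K[0,0]*d,(v-K[1,2])/K[1,1]*d,d],-1)
    return p@T[:3,:3].T+T[:3,3]
def snap(n,f=None):
    im,d=robot.snapshot(n)
    if f: cv2.imwrite('pics/'+f,im[...,::-1])
    return im,d,cloud(n,d)
E
python3 - <<'E'
from h import *
for n in("top","side"):
    im,d,P=snap(n,n+"0.png"); np.savez(n+"0.npz",im=im,d=d,P=P)
    print(n,cal(n)[1].round(3).tolist(),cal(n)[0][0,0])
    for q in["yellow_tray","blue_tray","long_offcut_center","short_offcut_center","red_knob_center","black_knob_center","green_cup_center","white_cup_center"]:
        print(q,[(np.round(b["bbox"]).tolist(),round(b["p"],2)) for b in robot.boxes_of(q,n)])
print(robot.get_obs())
E
```

```text
top [[-0.022, -0.985, 0.17, 0.299], [-1.0, 0.023, 0.001, 0.013], [-0.005, -0.17, -0.985, 1.216], [0.0, 0.0, 0.0, 1.0]] 499.4669346834087
yellow_tray [([298.0, 115.0, 381.0, 180.0], 0.59)]
blue_tray [([152.0, 115.0, 239.0, 178.0], 0.64)]
long_offcut_center [([412.0, 194.0, 434.0, 216.0], 0.36)]
short_offcut_center [([415.0, 192.0, 435.0, 218.0], 0.87)]
red_knob_center [([293.0, 204.0, 309.0, 224.0], 0.74)]
black_knob_center [([113.0, 196.0, 132.0, 214.0], 0.71)]
green_cup_center [([163.0, 210.0, 191.0, 238.0], 0.73)]
white_cup_center [([356.0, 198.0, 388.0, 225.0], 0.94), ([344.0, 254.0, 374.0, 282.0], 0.87), ([286.0, 248.0, 313.0, 277.0], 0.73), ([167.0, 212.0, 193.0, 239.0], 0.53)]
side [[-0.979, -0.117, 0.166, 0.355], [-0.203, 0.571, -0.796, 0.65], [-0.002, -0.813, -0.582, 0.525], [0.0, 0.0, 0.0, 1.0]] 351.487997858693
yellow_tray []
blue_tray [([235.0, 203.0, 283.0, 232.0], 0.67), ([103.0, 205.0, 212.0, 294.0], 0.63)]
long_offcut_center [([236.0, 203.0, 283.0, 228.0], 0.92)]
short_offcut_center []
red_knob_center [([259.0, 171.0, 279.0, 189.0], 0.65)]
black_knob_center [([189.0, 3
[... 207 characters left out ...]
, 0.84)]
{'time': 0.9, 'joint_positions': array([-1.30809631e+00,  8.72023993e-02,  1.37070457e+00, -7.30050520e-06,
        1.68360700e+00, -1.03119143e-01]), 'qvel': array([-0.00048419, -0.00018858,  0.00058887,  0.00177929,  0.00147306,
        0.00113214]), 'joint_torque': array([-1.15433802e-03, -3.40044451e+01, -3.02602530e+01,  7.16579240e-02,
        2.36292765e-02, -8.55372946e-06]), 'tool_pos': array([ 0.19672971, -0.51362514,  0.23050224]), 'ee_rot': array([3.14151513e+00, 1.53149777e-05, 3.65818338e-01]), 'wrist_force': array([-0.18472493,  0.57561923, -0.07729752]), 'wrist_torque': array([-0.0042321 , -0.00186628, -0.03724179]), 'finger_force': 0.0, 'width': 0.09367195137745038}
```

```bash
python3 - <<'E'
import cv2
a=cv2.imread('pics/top0.png')[100:300,80:460]; cv2.imwrite('pics/topc.png',cv2.resize(a,(798,420),interpolation=cv2.INTER_CUBIC))
E
```

```text
(no output)
```

View pics/topc.png

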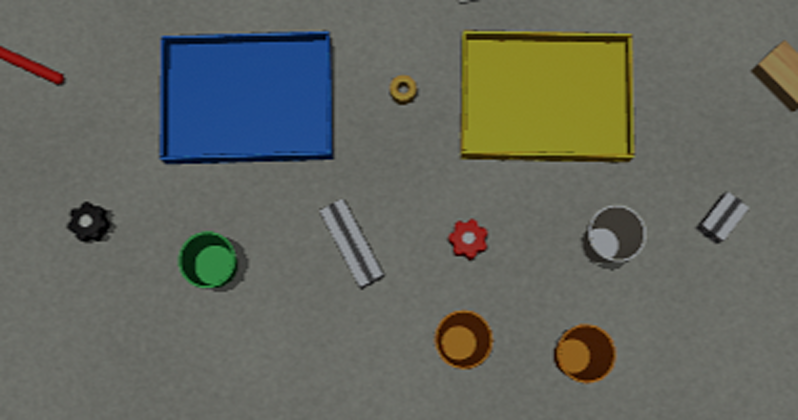

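View pics/side0.png

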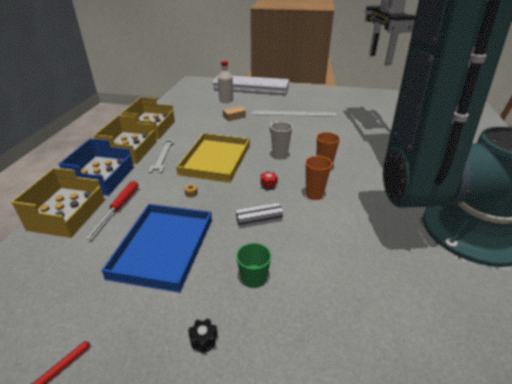

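The top view (full-image pixels) shows the blue tray at (197,147), the yellow tray at (340,147) and the black knob at (122,205). The green cup is at (179,224), the long bar at (247,215), the red knob at (303,213) and the short bar at (424,203). Three tapered cups could be the white one: (373,212), (300,262) and (358,268). The last two are orange, so the greyish-white one at (373,212) is the white cup. The crop above confirms this.

```bash
cat >> h.py <<'E'
def blobs(im,P,d,zmin=0.008,roi=(95,300,90,450)):
    m=((P[...,2]>zmin)&(d>0)).astype(np.uint8); k=np.zeros_like(m); k[roi[0]:roi[1],roi[2]:roi[3]]=1
    n,L,s,c=cv2.connectedComponentsWithStats(m*k)
    for i in range(1,n):
        if s[i,4]<40: continue
        q=P[L==i]; zt=np.percentile(q[:,2],98); t=q[q[:,2]>zt-0.008]
        r=cv2.minAreaRect(t[:,:2].astype(np.float32)); (cx,cy),rr=cv2.minEnclosingCircle(t[:,:2].astype(np.float32))
        bx=cv2.boxPoints(r); e=max((bx[1]-bx[0],bx[2]-bx[1]),key=np.linalg.norm)
        yield dict(px=c[i].round().tolist(),n=int(s[i,4]),ztop=round(float(zt),4),rect=np.round(r[0],4).tolist(),size=np.round(r[1],4).tolist(),yaw=round(float(np.arctan2(e[1],e[0])%np.pi),3),circ=[round(cx,4),round(cy,4),round(rr,4)],rgb=im[L==i].mean(0).round().tolist())
E
python3 - <<'E'
from h import *
z=np.load('top0.npz')
for b in blobs(z['im'],z['P'],z['d']): print(b)
print(robot.tip_reach)
E
```

```text
{'px': [194.0, 144.0], 'n': 870, 'ztop': 0.0319, 'rect': [0.6398, 0.1841], 'size': [0.1516, 0.1992], 'yaw': 1.577, 'circ': [0.6394, 0.1838, 0.1236], 'rgb': [19.0, 46.0, 86.0]}
{'px': [343.0, 143.0], 'n': 886, 'ztop': 0.032, 'rect': [0.6333, -0.1696], 'size': [0.2012, 0.1515], 'yaw': 1.532, 'circ': [0.6322, -0.1691, 0.1232], 'rgb': [88.0, 78.0, 22.0]}
{'px': [445.0, 133.0], 'n': 154, 'ztop': 0.0339, 'rect': [0.6597, -0.4284], 'size': [0.0239, 0.048], 'yaw': 3.051, 'circ': [0.6586, -0.4397, 0.0241], 'rgb': [94.0, 80.0, 53.0]}
{'px': [99.0, 133.0], 'n': 106, 'ztop': 0.0171, 'rect': [0.68, 0.4307], 'size': [0.0546, 0.0134], 'yaw': 1.116, 'circ': [0.6825, 0.4295, 0.0275], 'rgb': [121.0, 22.0, 19.0]}
{'px': [271.0, 142.0], 'n': 126, 'ztop': 0.0259, 'rect': [0.644, -0.0006], 'size': [0.0297, 0.0298], 'yaw': 3.119, 'circ': [0.6448, -0.0006, 0.016], 'rgb': [115.0, 96.0, 45.0]}
{'px': [423.0, 203.0], 'n': 315, 'ztop': 0.0346, 'rect': [0.4824, -0.365], 'size': [0.0303, 0.0515], 'yaw': 2.424, 'circ': [0.4834, -0.3654, 0.0282], 'rgb': [100.0, 102.0, 104.0]}
{'px': [246.0, 216.0], 'n': 538, 'ztop'
[... 502 characters left out ...]
 213.0], 'n': 257, 'ztop': 0.0393, 'rect': [0.4645, -0.0697], 'size': [0.0433, 0.0407], 'yaw': 0.454, 'circ': [0.464, -0.0705, 0.0226], 'rgb': [128.0, 48.0, 45.0]}
{'px': [177.0, 222.0], 'n': 352, 'ztop': 0.0633, 'rect': [0.4423, 0.2226], 'size': [0.0618, 0.0619], 'yaw': 2.379, 'circ': [0.443, 0.2224, 0.0319], 'rgb': [23.0, 68.0, 33.0]}
{'px': [301.0, 260.0], 'n': 401, 'ztop': 0.0981, 'rect': [0.3473, -0.0578], 'size': [0.0594, 0.0602], 'yaw': 2.323, 'circ': [0.3468, -0.0575, 0.0311], 'rgb': [79.0, 43.0, 13.0]}
{'px': [360.0, 268.0], 'n': 447, 'ztop': 0.0981, 'rect': [0.3301, -0.1873], 'size': [0.0611, 0.0597], 'yaw': 1.549, 'circ': [0.3291, -0.1873, 0.0312], 'rgb': [74.0, 39.0, 11.0]}
0.025
```

```bash
python3 -m handwheel '[[[0,0,-0.086],[0.71,0.37,-0.25],0],[[0,0,-0.086],[0.71,0.37,-0.25],0],[[0,0,-0.086],[0.71,0.37,-0.25],0],[[0,0,-0.086],[0.71,0.37,-0.25],0],[[0,0,-0.086],[0.71,0.37,-0.25],0]]'
python3 -m handwheel '[[[0,0,-0.086],[0.71,0.37,-0.25],0.2],[[0,0,-0.086],[0.71,0.37,-0.25],0.2],[[0,0,-0.086],[0.71,0.37,-0.25],0.2],[[0,0,0],[0,0,0],0.3],[[0,0,0],[0,0,0],0.3]]'
```

```text
time: 1.4
tool_pos: [0.3755, -0.4203, 0.1677]
ee_rot: [3.141, -0.0, -0.315]
wrist_force: [-0.9, -1.3, -0.0]
width: 0.094
finger_force: 0.0
time: 1.9
tool_pos: [0.481, -0.365, 0.1298]
ee_rot: [3.141, 0.002, -0.712]
wrist_force: [0.8, -0.5, 0.7]
width: 0.0665
finger_force: 0.0
```

```bash
python3 -m handwheel '[[[0,0,0],[0.04,0,-0.6],0.3],[[0,0,0],[0,0,-0.6],0.3],[[0,0,0],[0,0,-0.5],0.3],[[0,0,0],[0,0,-0.3],0.3],[[0,0,0],[0,0,0],0.3]]'
python3 -m handwheel '[[[0,0,0],[0,0,0],1],[[0,0,0],[0,0,0],1],[[0,0,0],[0,0,0],1],[[0,0,0],[0,0,0],1],[[0,0,0],[0,0,0],1]]'
python3 -m handwheel '[[[0,0,0],[0,0,0.2],1],[[0,0,0],[0,0,0.6],1],[[0,0,0],[0,0,0.8],1],[[0,0,0],[0,0,0.8],1],[[0,0,0],[0,0,0],1]]'
```

```text
time: 2.4
tool_pos: [0.4806, -0.3654, 0.0284]
ee_rot: [3.141, 0.005, -0.716]
wrist_force: [0.0, -0.7, 0.4]
width: 0.0657
finger_force: 0.0
time: 2.9
tool_pos: [0.4831, -0.3659, 0.0313]
ee_rot: [3.141, -0.001, -0.715]
wrist_force: [-1.3, -0.1, 4.4]
width: 0.0297
finger_force: 30.1
time: 3.4
tool_pos: [0.4857, -0.3682, 0.1593]
ee_rot: [3.141, -0.015, -0.715]
wrist_force: [0.5, -0.3, 0.5]
width: 0.0298
finger_force: 30.0
```

```bash
python3 -m handwheel '[[[0,0,0.0383],[0.262,0.824,0],1],[[0,0,0.0383],[0.262,0.824,0],1],[[0,0,0.0383],[0.262,0.824,0],1],[[0,0,0.0383],[0.262,0.824,0],1],[[0,0,0.0383],[0.262,0.824,0],1]]'
python3 -m handwheel '[[[0,0,0.0383],[0.262,0.824,0],1],[[0,0,0.0383],[0.262,0.824,0],1],[[0,0,0.0383],[0.262,0.824,0],1],[[0,0,0.0383],[0.262,0.824,0],1],[[0,0,0.0383],[0.262,0.824,0],1]]'
python3 -m handwheel '[[[0,0,0.0383],[0.262,0.824,0],1],[[0,0,0.0383],[0.262,0.824,0],1],[[0,0,0],[0,0,0],1],[[0,0,0],[0,0,0],1],[[0,0,0],[0,0,0],1]]'
```

```text
time: 3.9
tool_pos: [0.5481, -0.1578, 0.15]
ee_rot: [3.142, 0.001, -0.412]
wrist_force: [0.6, 0.3, -0.3]
width: 0.0297
finger_force: 30.0
time: 4.4
tool_pos: [0.6136, 0.0482, 0.1499]
ee_rot: [3.141, 0.001, -0.111]
wrist_force: [0.4, 0.4, -0.1]
width: 0.0297
finger_force: 30.0
time: 4.9
tool_pos: [0.6395, 0.1278, 0.15]
ee_rot: [3.141, 0.001, 0.006]
wrist_force: [0.8, -0.3, 0.1]
width: 0.0301
finger_force: 30.0
```

```bash
python3 -m handwheel '[[[0,0,0],[0,0,-0.8],1],[[0,0,0],[0,0,-0.7],1],[[0,0,0],[0,0,-0.4],1],[[0,0,0],[0,0,-0.2],1],[[0,0,0],[0,0,-0.1],1]]'
python3 -m handwheel '[[[0,0,0],[0,0,-0.07],1],[[0,0,0],[0,0,-0.03],1],[[0,0,0],[0,0,0],1],[[0,0,0],[0,0,0],0.53],[[0,0,0],[0,0,0],0.53]]'
python3 -m handwheel '[[[0,0,0],[0,0,0],0.53],[[0,0,0],[0,0,0.3],0.53],[[0,0,0],[0,0,0.8],0.4],[[0,0,0],[0,0,0.8],0.3],[[0,0,0],[0,0,0.4],0.3]]'
```

```text
time: 5.4
tool_pos: [0.6394, 0.1274, 0.0397]
ee_rot: [3.141, 0.001, 0.005]
wrist_force: [0.0, 0.4, -0.6]
width: 0.0296
finger_force: 30.0
time: 5.9
tool_pos: [0.6405, 0.1289, 0.0365]
ee_rot: [-3.142, -0.002, 0.007]
wrist_force: [0.1, 0.1, 0.8]
width: 0.042
finger_force: 0.0
time: 6.4
tool_pos: [0.6419, 0.1291, 0.1569]
ee_rot: [-3.141, -0.008, 0.007]
wrist_force: [0.6, -0.6, -0.3]
width: 0.0638
finger_force: 0.0
```

```bash
python3 -m handwheel '[[[0,0,0.0582],[-0.71,-0.26,0],0.3],[[0,0,0.0582],[-0.71,-0.26,0],0.3],[[0,0,0.0582],[-0.71,-0.26,-0.2],0.3],[[0,0,0.0582],[-0.71,-0.26,-0.4],0.3],[[0,0,0.0582],[-0.71,-0.26,-0.4],0.3]]'
python3 -m handwheel '[[[0,0,0],[0,0,0],0.3],[[0,0,0],[0,0,-0.5],0.3],[[0,0,0],[0,0,-0.5],0.3],[[0,0,0],[0,0,-0.4],0.3],[[0,0,0],[0,0,0],0.3]]'
python3 -m handwheel '[[[0,0,0],[0,0,0],1],[[0,0,0],[0,0,0],1],[[0,0,0],[0,0,0],1],[[0,0,0],[0,0,0],1],[[0,0,0],[0,0,0],1]]'
python3 -m handwheel '[[[0,0,0],[0,0,0.2],1],[[0,0,0],[0,0,0.6],1],[[0,0,0],[0,0,0.8],1],[[0,0,0],[0,0,0.8],1],[[0,0,0],[0,0,0],1]]'
```

```text
time: 6.9
tool_pos: [0.4619, 0.0634, 0.1018]
ee_rot: [3.14, -0.003, 0.468]
wrist_force: [-0.7, -0.1, 0.2]
width: 0.0657
finger_force: 0.0
time: 7.4
tool_pos: [0.4615, 0.0639, 0.0293]
ee_rot: [-3.14, 0.003, 0.464]
wrist_force: [-0.0, 1.2, -0.6]
width: 0.0658
finger_force: 0.0
time: 7.9
tool_pos: [0.463, 0.0637, 0.0312]
ee_rot: [3.141, -0.001, 0.464]
wrist_force: [0.5, -0.9, 2.4]
width: 0.0295
finger_force: 30.1
time: 8.4
tool_pos: [0.4663, 0.0639, 0.158]
ee_rot: [3.136, -0.012, 0.464]
wrist_force: [0.9, -0.2, -1.3]
width: 0.03
finger_force: 30.0
```

```bash
python3 -m handwheel '[[[0,0,0.085],[0.356,-0.581,0],1],[[0,0,0.085],[0.356,-0.581,0],1],[[0,0,0.085],[0.356,-0.581,0],1],[[0,0,0.085],[0.356,-0.581,0],1],[[0,0,0.085],[0.356,-0.581,0],1]]'
python3 -m handwheel '[[[0,0,0.085],[0.356,-0.581,0],1],[[0,0,0.085],[0.356,-0.581,0],1],[[0,0,0.085],[0.356,-0.581,0],1],[[0,0,0],[0,0,0],1],[[0,0,0],[0,0,0],1]]'
python3 -m handwheel '[[[0,0,0],[0,0,-0.8],1],[[0,0,0],[0,0,-0.7],1],[[0,0,0],[0,0,-0.4],1],[[0,0,0],[0,0,-0.2],1],[[0,0,0],[0,0,-0.1],1]]'
python3 -m handwheel '[[[0,0,0],[0,0,-0.07],1],[[0,0,0],[0,0,-0.03],1],[[0,0,0],[0,0,0],1],[[0,0,0],[0,0,0],0.53],[[0,0,0],[0,0,0],0.53]]'
```

```text
time: 8.9
tool_pos: [0.5514, -0.0825, 0.1496]
ee_rot: [-3.14, 0.0, 1.137]
wrist_force: [0.6, -0.2, -0.0]
width: 0.0295
finger_force: 30.0
time: 9.4
tool_pos: [0.6042, -0.1687, 0.1492]
ee_rot: [-3.139, -0.001, 1.53]
wrist_force: [-0.4, 0.0, -1.1]
width: 0.0298
finger_force: 30.0
time: 9.9
tool_pos: [0.604, -0.1674, 0.0396]
ee_rot: [-3.14, -0.001, 1.533]
wrist_force: [-0.4, 0.2, 0.2]
width: 0.03
finger_force: 30.0
time: 10.4
tool_pos: [0.6054, -0.1689, 0.0365]
ee_rot: [3.14, 0.001, 1.532]
wrist_force: [-0.6, -1.1, 0.5]
width: 0.0418
finger_force: 0.0
```

```bash
python3 -m handwheel '[[[0,0,0],[0,0,0],0.53],[[0,0,0],[0,0,0.3],0.53],[[0,0,0],[0,0,0.8],0.53],[[0,0,0],[0,0,0.8],0.3],[[0,0,0],[0,0,0.4],0.25]]'
python3 -m handwheel '[[[0,0,-0.0886],[-0.256,0.179,0],0.25],[[0,0,-0.0886],[-0.256,0.179,0],0.25],[[0,0,-0.0886],[-0.256,0.179,0],0.25],[[0,0,-0.0886],[-0.256,0.179,0],0.25],[[0,0,-0.0886],[-0.256,0.179,0],0.25]]'
python3 -m handwheel '[[[0,0,-0.0886],[-0.256,0.179,0],0.25],[[0,0,-0.0886],[-0.256,0.179,-0.2],0.25],[[0,0,-0.0886],[-0.256,0.179,-0.2],0.25],[[0,0,-0.0886],[-0.256,0.179,-0.2],0.25],[[0,0,-0.0886],[-0.256,0.179,-0.2],0.25]]'
python3 -m handwheel '[[[0,0,-0.0886],[-0.256,0.179,-0.2],0.25],[[0,0,0],[0,0,-0.6],0.25],[[0,0,0],[0,0,-0.5],0.25],[[0,0,0],[0,0,-0.32],0.25],[[0,0,0],[0,0,0],0.25]]'
python3 -m handwheel '[[[0,0,0],[0,0,0],1],[[0,0,0],[0,0,0],1],[[0,0,0],[0,0,0],1],[[0,0,0],[0,0,0],1],[[0,0,0],[0,0,0],1]]'
```

```text
time: 10.9
tool_pos: [0.6066, -0.1693, 0.1567]
ee_rot: [3.134, 0.003, 1.532]
wrist_force: [-0.2, -0.3, 0.9]
width: 0.0569
finger_force: 0.0
time: 11.4
tool_pos: [0.5406, -0.1236, 0.152]
ee_rot: [3.14, -0.001, 0.831]
wrist_force: [0.0, -0.3, -0.1]
width: 0.0704
finger_force: 0.0
time: 11.9
tool_pos: [0.4767, -0.0789, 0.1116]
ee_rot: [3.141, -0.002, 0.135]
wrist_force: [-0.5, 0.7, -0.1]
width: 0.0709
finger_force: 0.0
time: 12.4
tool_pos: [0.4624, -0.0697, 0.0281]
ee_rot: [-3.141, 0.004, 0.001]
wrist_force: [-0.6, -0.6, 0.1]
width: 0.0705
finger_force: 0.0
time: 12.9
tool_pos: [0.465, -0.0705, 0.0309]
ee_rot: [3.141, -0.002, 0.001]
wrist_force: [-0.4, -0.3, 5.1]
width: 0.0457
finger_force: 30.0
```

```bash
python3 -m handwheel '[[[0,0,0],[0,0,0.2],1],[[0,0,0],[0,0,0.6],1],[[0,0,0],[0,0,0.8],1],[[0,0,0],[0,0,0.8],1],[[0,0,0],[0,0,0],1]]'
python3 -m handwheel '[[[0,0,-0.004],[0.697,-0.337,0],1],[[0,0,-0.004],[0.697,-0.337,0],1],[[0,0,-0.004],[0.697,-0.337,0],1],[[0,0,-0.004],[0.697,-0.337,0],1],[[0,0,-0.004],[0.697,-0.337,0],1]]'
python3 -m handwheel '[[[0,0,-0.004],[0.697,-0.337,0],1],[[0,0,0],[0,0,0],1],[[0,0,0],[0,0,-0.8],1],[[0,0,0],[0,0,-0.7],1],[[0,0,0],[0,0,-0.4],1]]'
python3 -m handwheel '[[[0,0,0],[0,0,-0.2],1],[[0,0,0],[0,0,-0.1],1],[[0,0,0],[0,0,-0.07],1],[[0,0,0],[0,0,-0.03],1],[[0,0,0],[0,0,0],1]]'
python3 -m handwheel '[[[0,0,0],[0,0,0],0.36],[[0,0,0],[0,0,0],0.36],[[0,0,0],[0,0,0],0.36],[[0,0,0],[0,0,0.4],0.36],[[0,0,0],[0,0,0.8],0.36]]'
```

```text
time: 13.4
tool_pos: [0.4676, -0.071, 0.1565]
ee_rot: [3.138, -0.012, 0.001]
wrist_force: [-0.1, -0.2, 0.9]
width: 0.0452
finger_force: 30.0
time: 13.9
tool_pos: [0.6388, -0.1548, 0.1479]
ee_rot: [-3.141, 0.003, -0.03]
wrist_force: [-0.7, -0.4, -0.3]
width: 0.0455
finger_force: 30.0
time: 14.4
tool_pos: [0.67, -0.17, 0.0495]
ee_rot: [-3.139, 0.008, -0.036]
wrist_force: [-0.2, 0.3, -1.3]
width: 0.0455
finger_force: 30.0
time: 14.9
tool_pos: [0.6738, -0.1715, 0.0359]
ee_rot: [3.141, -0.002, -0.036]
wrist_force: [-0.3, 0.0, -0.7]
width: 0.0455
finger_force: 30.0
time: 15.4
tool_pos: [0.6704, -0.1704, 0.0902]
ee_rot: [-3.139, 0.009, -0.036]
wrist_force: [0.2, -0.4, 0.5]
width: 0.0602
finger_force: 0.0
```

```bash
python3 -m handwheel '[[[0,0,0],[0,0,0.7],0.36],[[0,0,0],[0,0,0.7],0.36],[[0,0,0],[-0.3,0.4,0],0.2],[[0,0,0.004],[-0.461,0.787,0],0],[[0,0,0.004],[-0.461,0.787,0],0]]'
python3 -m handwheel '[[[0,0,0.004],[-0.461,0.787,0],0],[[0,0,0.004],[-0.461,0.787,0],0],[[0,0,0.004],[-0.461,0.787,0],0],[[0,0,0.004],[-0.461,0.787,0],0],[[0,0,0],[-0.461,0.787,0],0]]'
python3 -m handwheel '[[[0,0,0],[-0.461,0.787,0],0],[[0,0,0],[-0.461,0.787,0],0],[[0,0,0],[-0.16,0.387,0],0],[[0,0,0],[0,0,0],0],[[0,0,0],[0,0,0],0]]'
python3 - <<'E'
from h import *
im,d,P=snap("top","top1.png")
for b in blobs(im,P,d): print({k:b[k] for k in('px','n','ztop','rect','size','yaw','circ')})
a=im[95:300,80:460,::-1]; cv2.imwrite('pics/t1c.png',cv2.resize(a,(798,430),interpolation=cv2.INTER_CUBIC))
E
```

```text
time: 15.9
tool_pos: [0.6116, -0.0722, 0.165]
ee_rot: [3.142, -0.001, -0.025]
wrist_force: [0.6, 0.4, -0.2]
width: 0.0809
finger_force: 0.0
time: 16.4
tool_pos: [0.4957, 0.1256, 0.165]
ee_rot: [-3.141, -0.001, 0.001]
wrist_force: [0.1, 1.2, 0.4]
width: 0.0937
finger_force: 0.0
time: 16.9
tool_pos: [0.4428, 0.2222, 0.1648]
ee_rot: [3.141, -0.001, 0.002]
wrist_force: [-0.2, -0.5, 0.3]
width: 0.0943
finger_force: 0.0
{'px': [147.0, 220.0], 'n': 11503, 'ztop': 0.5363, 'rect': [0.3662, 0.1947], 'size': [0.2065, 0.1137], 'yaw': 0.338, 'circ': [0.3739, 0.1786, 0.1074]}
{'px': [342.0, 140.0], 'n': 1157, 'ztop': 0.0406, 'rect': [0.6309, -0.1905], 'size': [0.1525, 0.1466], 'yaw': 1.511, 'circ': [0.619, -0.1898, 0.0976]}
{'px': [445.0, 133.0], 'n': 146, 'ztop': 0.0349, 'rect': [0.6616, -0.4289], 'size': [0.022, 0.0446], 'yaw': 3.03, 'circ': [0.6605, -0.4389, 0.0224]}
{'px': [99.0, 133.0], 'n': 105, 'ztop': 0.0181, 'rect': [0.6796, 0.4303], 'size': [0.0537, 0.0131], 'yaw': 1.114, 'circ': [0.6813, 0.4295, 0.0271]}
{'px': [218.0, 144.0], 'n': 297, 'ztop': 0.0388, 'rect': [0.6412, 0.1293], 'size': [0.0508, 0.03], 'yaw': 0.001, 'circ': [0.6411, 0.1281, 0.0275]}
{'px': [271.0, 142.0], 'n': 126, 'ztop': 0.027, 'rect': [0.6456, -0.0006], 'size': [0.0297, 0.0292], 'yaw': 1.547, 'circ': [0.6456, -0.0007, 0.0155]}
{'px': [340.0, 156.0], 'n': 620, 'ztop': 0.0387, 'rect': [0.6042, -0.1688], 'size': [0.1, 0.0314], 'yaw': 1.539, 'circ': [0.6046, -0.1685, 0.0515]}
{'px': [373.0, 211.0], 'n': 505, 'ztop': 0.098, 'rect': [0.4559, -0.2265], 'size': [0.0595, 0.0604], 'yaw': 3.077, 'circ': [0.4568, -0.2268, 0.0313]}
{'px': [301.0, 260.0], 'n': 399, 'ztop': 0.0979, 'rect': [0.3473, -0.0578], 'size': [0.0594, 0.0603], 'yaw': 2.326, 'circ': [0.3467, -0.0575, 0.031]}
{'px': [360.0, 268.0], 'n': 446, 'ztop': 0.0986, 'rect': [0.3301, -0.1873], 'size': [0.0606, 0.0595], 'yaw': 1.548, 'circ': [0.3289, -0.1872, 0.0312]}
```

View pics/t1c.png

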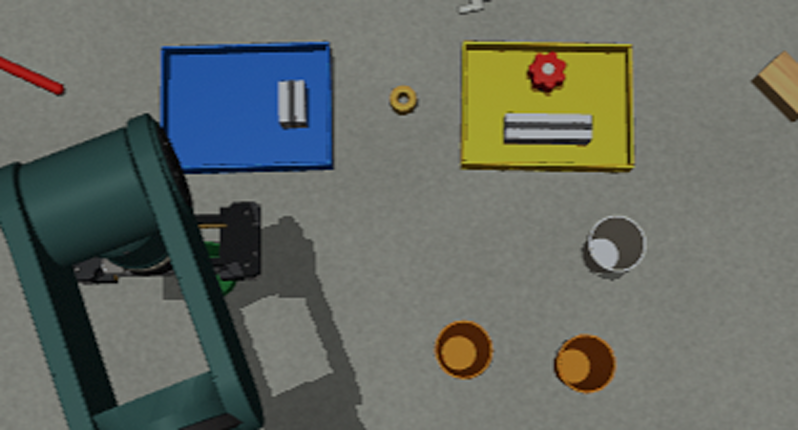

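The picture shows both bars flat in their trays: the short one at (291,103) and the long one at (548,128) in the crop. The red knob stands clear of the wall at (547,70). Next is the green cup.

```bash
python3 -m handwheel '[[[0,0,0],[0,0,-0.6],0],[[0,0,0],[0,0,-0.7],0],[[0,0,0],[0,0,-0.7],0],[[0,0,0],[0,0,-0.4],0],[[0,0,0],[0,0,0],0]]'
python3 -m handwheel '[[[0,0,0],[0,0,0],1],[[0,0,0],[0,0,0],1],[[0,0,0],[0,0,0],1],[[0,0,0],[0,0,0],1],[[0,0,0],[0,0,0],1]]'
python3 -m handwheel '[[[0,0,0],[0,0,0.2],1],[[0,0,0],[0,0,0.6],1],[[0,0,0],[0,0,0.6],1],[[0,0,0],[0,0,0.4],1],[[0,0,0],[0,0,0],1]]'
```

```text
time: 17.45
tool_pos: [0.4407, 0.2198, 0.0408]
ee_rot: [3.138, 0.007, -0.001]
wrist_force: [0.3, -1.0, -1.1]
width: 0.0941
finger_force: 0.0
time: 17.95
tool_pos: [0.4436, 0.2224, 0.0458]
ee_rot: [-3.141, -0.002, 0.002]
wrist_force: [-0.8, -1.1, 3.1]
width: 0.0625
finger_force: 30.0
time: 18.45
tool_pos: [0.4447, 0.2231, 0.1386]
ee_rot: [-3.139, -0.007, 0.002]
wrist_force: [-0.5, 0.1, -1.1]
width: 0.0622
finger_force: 30.0
```

```bash
python3 -m handwheel '[[[0,0,0],[0.56,0,0],1],[[0,0,0],[0.56,0,0],1],[[0,0,0],[0.56,0,0],1],[[0,0,0],[0.56,0,0],1],[[0,0,0],[0.56,0,0],1]]'
python3 -m handwheel '[[[0,0,0],[0.56,0,0],1],[[0,0,0],[0.56,0,0],1],[[0,0,0],[0,0,0],1],[[0,0,0],[0,0,-0.6],1],[[0,0,0],[0,0,-0.6],1]]'
python3 -m handwheel '[[[0,0,0],[0,0,-0.3],1],[[0,0,0],[0,0,-0.1],1],[[0,0,0],[0,0,-0.06],1],[[0,0,0],[0,0,-0.04],1],[[0,0,0],[0,0,0],1]]'
python3 -m handwheel '[[[0,0,0],[0,0,-0.02],1],[[0,0,0],[0,0,0],1],[[0,0,0],[0,0,0],1]]'
```

```text
time: 18.95
tool_pos: [0.5828, 0.222, 0.1324]
ee_rot: [3.141, 0.003, 0.002]
wrist_force: [-0.2, 0.4, -1.4]
width: 0.0624
finger_force: 30.0
time: 19.45
tool_pos: [0.6385, 0.2224, 0.0737]
ee_rot: [-3.141, -0.0, 0.001]
wrist_force: [0.1, 0.4, -1.4]
width: 0.0623
finger_force: 30.0
time: 19.95
tool_pos: [0.6394, 0.2225, 0.051]
ee_rot: [-3.141, -0.002, 0.001]
wrist_force: [0.3, 0.1, -0.9]
width: 0.0623
finger_force: 30.0
time: 20.25
tool_pos: [0.6396, 0.2225, 0.0499]
ee_rot: [-3.141, -0.003, 0.001]
wrist_force: [0.9, 0.8, 2.0]
width: 0.0626
finger_force: 30.0
```

```bash
python3 -m handwheel '[[[0,0,0],[0,0,0],0.23],[[0,0,0],[0,0,0],0.23],[[0,0,0],[0,0,0],0.23],[[0,0,0],[0,0,0.2],0.23],[[0,0,0],[0,0,0.5],0.23]]'
python3 -m handwheel '[[[0,0,0],[0,0,0.8],0.2],[[0,0,0],[0,0,0.8],0],[[0,0,0],[0,0,0.8],0],[[0,0,0],[0,0,0.3],0],[[0,0,0],[0,-0.4,0],0]]'
python3 -m handwheel '[[[0,0,0],[-0.4,-0.8,0],0],[[0,0,0],[-0.4,-0.8,0],0],[[0,0,0],[-0.4,-0.8,0],0],[[0,0,0],[-0.4,-0.8,0],0],[[0,0,0],[-0.4,-0.8,0],0]]'
python3 -m handwheel '[[[0,0,0],[-0.4,-0.8,0],0],[[0,0,0],[-0.4,-0.8,0],0],[[0,0,0],[-0.4,-0.8,0],0],[[0,0,0],[-0.4,-0.8,0],0],[[0,0,0],[-0.06,-0.8,0],0]]'
python3 -m handwheel '[[[0,0,0],[0,-0.55,0],0],[[0,0,0],[0,0,0],0],[[0,0,0],[0,0,0],0]]'
python3 - <<'E'
from h import *
im,d,P=snap("top","top2.png")
for b in blobs(im,P,d): print({k:b[k] for k in('px','n','ztop','rect','size','yaw','circ')})
# fine fit of rims/floor
def ring(sel):
    from scipy.optimize import least_squares
    q=P[sel][:,:2]; h=cv2.convexHull(q.astype(np.float32))[:,0]
    r=least_squares(lambda p:np.hypot(*(h-p[:2]).T)-p[2],[*h.mean(0),.03],loss='soft_l1',f_scale=.001); return r.x.round(4)
X,Y,Z=np.moveaxis(P,-1,0)
print('green rim',ring((np.hypot(X-.64,Y-.222)<.05)&(Z>.056)&(Z<.08)))
print('tray pts corners', Z[(np.hypot(X-.64,Y-.222)<.015)].round(4)[:5])
cv2.imwrite('pics/t2c.png',cv2.resize(im[95:300,80:460,::-1],(798,430),interpolation=cv2.INTER_CUBIC))
E
```

```text
time: 20.75
tool_pos: [0.6366, 0.2217, 0.0808]
ee_rot: [3.14, 0.007, 0.001]
wrist_force: [-0.1, 0.1, 0.1]
width: 0.0724
finger_force: 0.0
time: 21.25
tool_pos: [0.6397, 0.2039, 0.2222]
ee_rot: [-3.139, -0.007, 0.005]
wrist_force: [0.3, -0.0, 0.4]
width: 0.094
finger_force: 0.0
time: 21.75
tool_pos: [0.5358, -0.0003, 0.2148]
ee_rot: [3.141, 0.006, 0.001]
wrist_force: [0.9, -1.3, 0.6]
width: 0.094
finger_force: 0.0
time: 22.25
tool_pos: [0.4518, -0.1994, 0.2155]
ee_rot: [-3.14, 0.005, -0.0]
wrist_force: [0.4, -0.5, 0.5]
width: 0.0938
finger_force: 0.0
time: 22.55
tool_pos: [0.454, -0.2253, 0.2157]
ee_rot: [-3.139, 0.004, -0.001]
wrist_force: [0.5, -0.2, -0.2]
width: 0.0943
finger_force: 0.0
{'px': [194.0, 144.0], 'n': 881, 'ztop': 0.0321, 'rect': [0.6398, 0.1842], 'size': [0.1517, 0.1995], 'yaw': 1.58, 'circ': [0.6397, 0.1839, 0.1239]}
{'px': [392.0, 213.0], 'n': 13925, 'ztop': 0.5826, 'rect': [0.3772, -0.1732], 'size': [0.1072, 0.2566], 'yaw': 2.758, 'circ': [0.3925, -0.1352, 0.129]}
{'px': [99.0, 133.0], 'n': 108, 'ztop': 0.0184, 'rect': [0.6793, 0.4292], 'size': [0.0557, 0.013], 'ya
[... 329 characters left out ...]
92, 0.028]}
{'px': [271.0, 142.0], 'n': 122, 'ztop': 0.0268, 'rect': [0.6452, -0.0006], 'size': [0.0297, 0.0299], 'yaw': 3.111, 'circ': [0.6457, -0.0004, 0.0158]}
{'px': [340.0, 156.0], 'n': 620, 'ztop': 0.0388, 'rect': [0.6041, -0.1688], 'size': [0.1001, 0.0314], 'yaw': 1.528, 'circ': [0.6043, -0.1687, 0.0517]}
{'px': [121.0, 205.0], 'n': 275, 'ztop': 0.0379, 'rect': [0.4919, 0.3642], 'size': [0.0422, 0.0415], 'yaw': 1.242, 'circ': [0.4928, 0.3641, 0.0232]}
{'px': [301.0, 260.0], 'n': 394, 'ztop': 0.0983, 'rect': [0.3473, -0.0578], 'size': [0.0594, 0.0604], 'yaw': 2.335, 'circ': [0.3468, -0.0576, 0.0311]}
green rim [0.6381 0.2235 0.0313]
tray pts corners [0.0116 0.0083 0.0055 0.013  0.0113]
```

View pics/t2c.png

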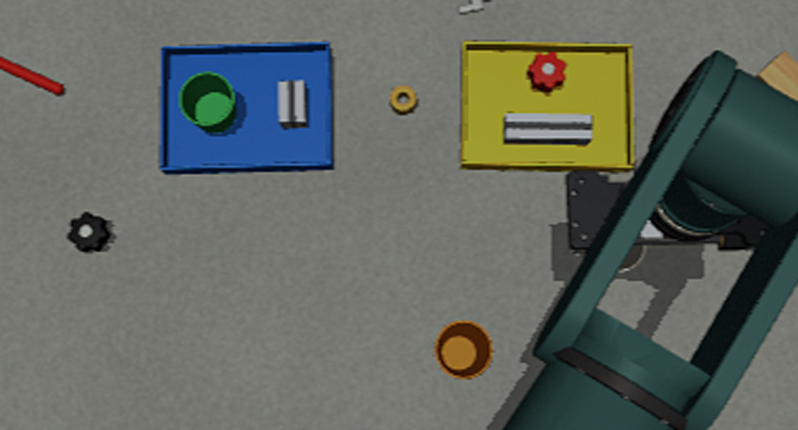

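The green cup stands upright and clear in the blue tray at crop (208,102). The short bar is at (291,103) and the black knob hasn't moved from (90,232). Now I'll take the white cup.

```bash
python3 -m handwheel '[[[0,0,0],[0.01,-0.03,0],0],[[0,0,0],[0,0,-0.7],0],[[0,0,0],[0,0,-0.7],0],[[0,0,0],[0,0,-0.6],0],[[0,0,0],[0,0,-0.2],0]]'
python3 -m handwheel '[[[0,0,0],[0,0,-0.1],0],[[0,0,0],[0,0,0],0],[[0,0,0],[0,0,0],0],[[0,0,0],[0,0,0],0]]'
```

```text
time: 23.1
tool_pos: [0.4543, -0.2243, 0.1047]
ee_rot: [-3.138, 0.006, 0.003]
wrist_force: [-0.5, -0.9, -0.5]
width: 0.0943
finger_force: 0.0
time: 23.5
tool_pos: [0.4572, -0.2273, 0.1054]
ee_rot: [3.14, -0.003, 0.002]
wrist_force: [-0.3, -0.7, -0.4]
width: 0.0942
finger_force: 0.0
```

```bash
python3 -m handwheel '[[[0,0,0],[0,0,-0.2],0],[[0,0,0],[0,0,-0.12],0],[[0,0,0],[0,0,0],0],[[0,0,0],[0,0,0],0.2],[[0,0,0],[0,0,0],0.3]]'
python3 -m handwheel '[[[0,0,0],[0,0,0],1],[[0,0,0],[0,0,0],1],[[0,0,0],[0,0,0],1],[[0,0,0],[0,0,0],1],[[0,0,0],[0,0,0],1]]'
python3 -m handwheel '[[[0,0,0],[0,0,0.2],1],[[0,0,0],[0,0,0.6],1],[[0,0,0],[0,0,0.7],1],[[0,0,0],[0,0,0.7],1],[[0,0,0],[0,0,0],1]]'
python3 -m handwheel '[[[0,0,0],[0,0,0],1],[[0,0,0],[0,0,0],1]]'
```

```text
time: 24.0
tool_pos: [0.4562, -0.2269, 0.0876]
ee_rot: [3.141, -0.0, 0.001]
wrist_force: [0.3, -0.3, -0.1]
width: 0.0813
finger_force: 0.0
time: 24.5
tool_pos: [0.4563, -0.2269, 0.0877]
ee_rot: [3.141, -0.0, 0.001]
wrist_force: [-0.5, -0.7, 1.2]
width: 0.0604
finger_force: 30.7
time: 25.0
tool_pos: [0.4588, -0.2283, 0.2043]
ee_rot: [3.135, -0.01, 0.002]
wrist_force: [0.3, -0.9, 0.2]
width: 0.0603
finger_force: 30.7
time: 25.2
tool_pos: [0.4554, -0.2262, 0.1958]
ee_rot: [-3.14, 0.003, 0.001]
wrist_force: [-0.3, -0.6, -1.8]
width: 0.0607
finger_force: 30.7
```

```bash
python3 -m handwheel '[[[0,0,0],[0.303,0.75,0],1],[[0,0,0],[0.303,0.75,0],1],[[0,0,0],[0.303,0.75,0],1],[[0,0,0],[0.303,0.75,0],1],[[0,0,0],[0.303,0.75,0],1]]'
python3 -m handwheel '[[[0,0,0],[0.303,0.75,0],1],[[0,0,0],[0.303,0.75,0],1],[[0,0,0],[0.303,0.75,0],1],[[0,0,0],[0.303,0.75,0],1],[[0,0,0],[0.303,0.75,0],1]]'
python3 -m handwheel '[[[0,0,0],[0.303,0.75,0],1],[[0,0,0],[0.303,0.75,0],1],[[0,0,0],[0,0,0],1],[[0,0,0],[0,0,0],1],[[0,0,0],[0,0,0],1]]'
python3 - <<'E'
from h import *
im,d,P=snap("side"); print(robot.get_obs()["tool_pos"].round(4))
cv2.imwrite('pics/s3.png',cv2.resize(im[180:310,90:300,::-1],(798,494),interpolation=cv2.INTER_CUBIC))
X,Y,Z=np.moveaxis(P,-1,0)
for n,m in(('white',(np.hypot(X-.638,Y-.223)<.06)&(Z>.085)&(Z<.17)&(im.min(-1)>70)),('green',(np.hypot(X-.638,Y-.223)<.06)&(im[...,1]>im[...,0]*1.5)&(im[...,1]>im[...,2]*1.3))):
    v,u=np.nonzero(m); print(n,m.sum(),u.min(initial=999),u.max(initial=0),v.min(initial=999),v.max(initial=0))
E
```

```text
time: 25.7
tool_pos: [0.5312, -0.0376, 0.195]
ee_rot: [-3.141, 0.004, 0.001]
wrist_force: [0.5, -0.8, -1.1]
width: 0.0603
finger_force: 30.7
time: 26.2
tool_pos: [0.607, 0.1497, 0.1947]
ee_rot: [3.141, 0.005, 0.002]
wrist_force: [0.7, -0.1, -1.7]
width: 0.0606
finger_force: 30.7
time: 26.7
tool_pos: [0.6373, 0.2221, 0.196]
ee_rot: [3.14, 0.003, 0.0]
wrist_force: [0.5, 0.3, -0.5]
width: 0.0604
finger_force: 30.7
[0.6375 0.2219 0.1967]
white 585 126 158 183 227
green 1093 77 167 5 268
```

View pics/s3.png

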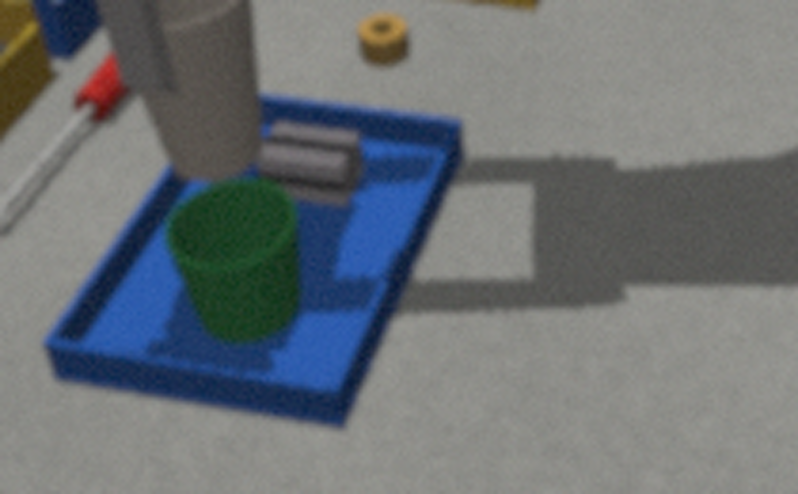

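The side crop shows the white cup's foot at (213,165), in line with the green cup's axis (rim centre at (233,222)). I'll lower it in stages and watch the force.

```bash
python3 -m handwheel '[[[0,0,0],[0,0,-0.4],1],[[0,0,0],[0,0,-0.4],1],[[0,0,0],[0,0,-0.3],1],[[0,0,0],[0,0,-0.2],1],[[0,0,0],[0,0,0],1]]'
python3 -m handwheel '[[[0,0,0],[0,0,-0.12],1],[[0,0,0],[0,0,-0.12],1],[[0,0,0],[0,0,-0.1],1],[[0,0,0],[0,0,0],1],[[0,0,0],[0,0,0],1]]'
```

```text
time: 27.25
tool_pos: [0.637, 0.2223, 0.1305]
ee_rot: [3.141, 0.004, 0.0]
wrist_force: [0.2, 0.6, -1.6]
width: 0.0602
finger_force: 30.7
time: 27.75
tool_pos: [0.638, 0.2233, 0.1154]
ee_rot: [3.141, 0.0, 0.001]
wrist_force: [-0.1, -0.8, -0.1]
width: 0.0604
finger_force: 30.7
```

```bash
python3 -m handwheel '[[[0,0,0],[0,0,-0.06],1],[[0,0,0],[0,0,-0.06],1],[[0,0,0],[0,0,-0.06],1],[[0,0,0],[0,0,0],1],[[0,0,0],[0,0,0],1]]'
python3 -m handwheel '[[[0,0,0],[0,0,-0.04],1],[[0,0,0],[0,0,-0.04],1],[[0,0,0],[0,0,0],1],[[0,0,0],[0,0,0],1]]'
```

```text
time: 28.25
tool_pos: [0.6379, 0.2232, 0.1063]
ee_rot: [3.141, 0.0, 0.001]
wrist_force: [-0.4, 0.6, -0.9]
width: 0.0604
finger_force: 30.7
time: 28.65
tool_pos: [0.6379, 0.2232, 0.1024]
ee_rot: [3.141, 0.0, 0.001]
wrist_force: [-0.8, 0.2, -0.4]
width: 0.0603
finger_force: 30.7
```

```bash
python3 -m handwheel '[[[0,0,0],[0,0,-0.04],1],[[0,0,0],[0,0,0],1],[[0,0,0],[0,0,0],1]]'
python3 -m handwheel '[[[0,0,0],[0,0,-0.02],1],[[0,0,0],[0,0,0],1],[[0,0,0],[0,0,0],1]]'
```

```text
time: 28.95
tool_pos: [0.6379, 0.2233, 0.1004]
ee_rot: [3.142, 0.0, 0.001]
wrist_force: [-0.4, 0.2, -0.3]
width: 0.0604
finger_force: 30.7
time: 29.25
tool_pos: [0.638, 0.2233, 0.0996]
ee_rot: [-3.142, -0.0, 0.001]
wrist_force: [0.1, 1.0, 0.3]
width: 0.0601
finger_force: 30.7
```

```bash
python3 -m handwheel '[[[0,0,0],[0,0,-0.02],1],[[0,0,0],[0,0,0],1],[[0,0,0],[0,0,0],1]]'
```

```text
time: 29.55
tool_pos: [0.6382, 0.2233, 0.099]
ee_rot: [-3.142, -0.001, 0.001]
wrist_force: [0.5, -0.7, 2.7]
width: 0.0604
finger_force: 30.7
```

```bash
python3 -m handwheel '[[[0,0,0],[0,0,0],1],[[0,0,0],[0,0,0],1]]';python3 -m handwheel '[[[0,0,0],[0,0,-0.01],1],[[0,0,0],[0,0,0],1],[[0,0,0],[0,0,0],1]]'
```

```text
time: 29.75
tool_pos: [0.6382, 0.2232, 0.0989]
ee_rot: [-3.142, -0.001, 0.001]
wrist_force: [-0.5, -1.1, 2.8]
width: 0.0609
finger_force: 30.7
time: 30.05
tool_pos: [0.6382, 0.2232, 0.0987]
ee_rot: [-3.142, -0.001, 0.001]
wrist_force: [-0.9, -0.0, 5.2]
width: 0.0602
finger_force: 30.7
```

Lateral force is near zero while the vertical force rises stiffly to 5 N. That fits resting on the bottom, not wedging against the side. I'll release, back off and check.

```bash
python3 -m handwheel '[[[0,0,0],[0,0,0.01],1],[[0,0,0],[0,0,0.01],1],[[0,0,0],[0,0,0],0.2],[[0,0,0],[0,0,0],0.2],[[0,0,0],[0,0,0],0.1]]'
python3 -m handwheel '[[[0,0,0],[0,0,0],0.1],[[0,0,0],[0,0,0.1],0.1],[[0,0,0],[0,0,0.3],0.1],[[0,0,0],[0,0,0.6],0.1],[[0,0,0],[0,0,0.7],0.1]]'
python3 -m handwheel '[[[0,0,0],[0,0,0.6],0],[[0,0,0],[0,0,0.3],0],[[0,0,0],[-0.7,-0.7,0],0],[[0,0,0],[-0.7,-0.7,0],0],[[0,0,0],[-0.7,-0.7,0],0]]'
python3 -m handwheel '[[[0,0,0],[-0.6,-0.7,0],0],[[0,0,0],[-0.2,-0.7,0],0],[[0,0,0],[0,-0.4,0],0],[[0,0,0],[0,0,0],0],[[0,0,0],[0,0,0],0]]'
python3 - <<'E'
from h import *
im,d,P=snap("top","top4.png")
for b in blobs(im,P,d,roi=(95,235,100,250)): print({k:b[k] for k in('px','ztop','rect','size','circ')})
for b in blobs(im,P,d,zmin=.085,roi=(95,200,130,250)): print('hi',{k:b[k] for k in('px','ztop','rect','size','circ')})
for b in blobs(im,P,d,zmin=.04,roi=(95,200,130,250)): print('mid',{k:b[k] for k in('px','n','ztop','circ')})
a=cv2.resize(im[100:240,100:400,::-1],(798,372),interpolation=cv2.INTER_CUBIC)
s,ds,Ps=snap("side"); b=cv2.resize(s[160:310,90:300,::-1],(308,220),interpolation=cv2.INTER_CUBIC)
cv2.imwrite('pics/t4.png',np.vstack([a,np.pad(b,((0,0),(0,490),(0,0)))]))
E
```

```text
time: 30.55
tool_pos: [0.6376, 0.2231, 0.098]
ee_rot: [3.141, 0.001, 0.001]
wrist_force: [-0.4, 0.1, -0.5]
width: 0.0798
finger_force: 0.0
time: 31.05
tool_pos: [0.6374, 0.2231, 0.1847]
ee_rot: [3.141, 0.002, 0.001]
wrist_force: [0.9, 0.6, -0.2]
width: 0.0845
finger_force: 0.0
time: 31.55
tool_pos: [0.5317, 0.1173, 0.2287]
ee_rot: [3.141, 0.001, 0.002]
wrist_force: [0.2, -0.9, -0.0]
width: 0.0941
finger_force: 0.0
time: 32.05
tool_pos: [0.4929, 0.0283, 0.2292]
ee_rot: [-3.141, -0.0, 0.0]
wrist_force: [-0.2, -0.3, 0.6]
width: 0.0936
finger_force: 0.0
{'px': [220.0, 161.0], 'ztop': 0.5975, 'rect': [0.4667, 0.0616], 'size': [0.0535, 0.1079], 'circ': [0.4671, 0.0665, 0.0558]}
{'px': [177.0, 140.0], 'ztop': 0.1082, 'rect': [0.6386, 0.2238], 'size': [0.0606, 0.0613], 'circ': [0.6385, 0.2236, 0.0318]}
{'px': [104.0, 135.0], 'ztop': 0.0172, 'rect': [0.6733, 0.4177], 'size': [0.028, 0.0125], 'circ': [0.6747, 0.417, 0.0147]}
{'px': [121.0, 205.0], 'ztop': 0.0389, 'rect': [0.4929, 0.3631], 'size': [0.0427, 0.0415], 'circ': [0.4927, 0.3643, 0.0228]}
hi {'px': [228.0, 153.0], 'ztop': 0.5979, 'rect': [0.4678, 0.0615], 'size': [0.0535, 0.1054], 'circ': [0.4677, 0.0683, 0.0543]}
hi {'px': [173.0, 136.0], 'ztop': 0.1096, 'rect': [0.6386, 0.2238], 'size': [0.0606, 0.0613], 'circ': [0.6385, 0.2236, 0.0318]}
mid {'px': [228.0, 153.0], 'n': 3568, 'ztop': 0.5979, 'circ': [0.4677, 0.0683, 0.0543]}
mid {'px': [176.0, 139.0], 'n': 594, 'ztop': 0.1086, 'circ': [0.6385, 0.2236, 0.0318]}
```

View pics/t4.png

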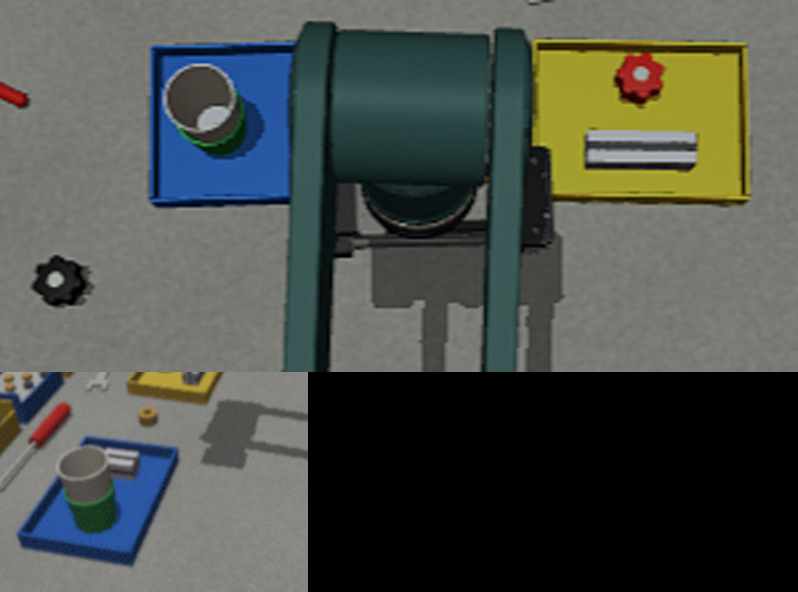

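The white cup sits home and upright in the green cup at (202,105). Its rim rose by about 10 mm against the expected 9 mm, and it is centred to within a millimetre. The long bar, red knob, short bar and black knob are all in place.

```bash
python3 -c "
from bench import robot
print(robot.close_job())"
```

```text
the job is handed in; nothing more can be done
None
```

Both kits are made up as asked and the job is handed in, after about 32 s on the robot's clock: the long offcut and red knob are in the yellow tray, the short offcut and green cup are in the blue tray with the white cup resting on the green cup's bottom, and the black knob has not moved.

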